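# Clamp a specimen block with the knob under the stage

## Task

Stand the specimen block upright on the raised stage, between the sliding jaw and the fence, roughly centred along the jaw, and let go of it. Then turn the cross-handle knob on the underside of the stage clockwise (seen from above) until you feel the jaw grip the block snugly and squarely against the fence; the block is brittle, so stop turning once it bites, and do not push the jaw by hand. Leave it clamped and do not disturb the other things on the bench.

Things in the scene. Friction and masses are not known exactly. Their poses are not given: they have to be found in the camera images.
- stage: White raised clamping stage, fixed to the bench: a plate 170 (x) x 160 (y) x 12 mm, its top 85 mm above the bench, on a pedestal under its +y half only (y above 3 mm; foot plate 12 mm high from y = -20 mm). Origin: on the bench under the plate's centre; z up; +y points from the knob's edge to the fence. Below the -y edge it is open.
- plate_top (a point): Centre of the plate's upper face, 85 mm above the bench, stage axes. On it, between jaw and -y edge, lie the pinion and rack, up to 10 mm high. At its +y side stands the fixed aluminium fence, 80 (x) x 12 (y) x 22 mm high, parallel to the jaw: its clamping face looks to -y and stands anywhere from y = 32 to 44 mm in the stage frame (differs each time, not measured).
- knob_axis (a point): On the knob's vertical turning axis, at mid height of its arms: (0, -70, 50) mm in the stage frame, 10 mm inside the plate's -y edge, 23 mm below its underside. Stage axes; does not turn. The knob: black, hub 34 mm wide, four level arms 90 degrees apart, 12 mm wide, 14 mm high, ending 58 mm from the axis. Arms that stick out beyond the edge can be pushed or pinched by fingers coming from above.
- knob (a joint): Cross-handle knob under the plate: rad, 0 to 2.0, growing clockwise seen from above; closes the jaw 16 mm per rad. At 0 its four arms lie along the stage's +-x, +-y. Steady drag 0.15 N m (3 N at 50 mm radius), stays where left. Once jaw, block and fence meet, torque climbs steeply, by 0.016 N m per N of grip (15 N of grip: about 8 N in all at 50 mm radius). Let go, it keeps up to about 9 N of grip.
- jaw: Aluminium sliding jaw, 70 (x) x 12 (y) x 22 mm high, on the plate. Origin: at plate level (85 mm above the bench) in the middle of its clamping face, which looks to +y; axes as the stage's. To be moved only by the knob, not pushed; with the knob at 0 its face is at y = -18 mm in the stage frame.
- block: Grey specimen block with a small white embedded specimen on top: 50 (x) x 36 (y) x 28 mm high (white inlay up to 29.5 mm), about 110 g, brittle: it bears up to 30 N from the jaw, and should stay gripped with more than 4 N. Origin: centre of its underside. It starts upright on the bench, to the left of the stage. Clamped, its 36 mm width spans jaw to fence (its y axis along the stage's y, either way round).
- bottle: Bystander: small brown bottle, 44 mm diameter, 85 mm high. Origin: centre of its underside.
- slidebox: Bystander: cardboard slide box 85 x 55 x 32 mm. Origin: centre of its underside.
- jar: Bystander: glass jar 60 mm diameter, 60 mm high. Origin: centre of its underside.
Mind the look-alikes: they are no part of the job. Several things have the shape of the block; the one meant has the colours described above.

How it is judged:
By the outcome, as a careful person would: the job done as asked, in the order asked, and still so for the second after the job is handed in, with the robot touching nothing.
It also fails if it takes over 72 s, if anything falls off the work surface, if the arm or the gripper's body presses on something with over 40 N, if the wrist force passes 120 N, or if a joint passes its speed limit or range.

## Robot

A 7-joint arm with a two-finger parallel gripper is mounted at the origin on the work surface. World frame = base frame: x ahead of the robot, y to its left, z up, the work surface at z = 0. Lengths are in m, angles in rad, forces in N, time in s.
With the tool pointing down it reaches from about 0.4 to 0.875 m from the base axis. Payload 19.3 kg.
Tool frame: the origin (TCP) lies between the finger pads; the fingertips stand 17 mm ahead of it and the grasp point (between the pads) lies 2 mm behind it; z points along the fingers, x is the direction in which the jaws open and shut, and the axes are right-handed (so a half turn about z gives the same grasp; the last joint's range is limited). The gripper opens to 85 mm and grips with 20 to 120 N. Pads are 22 mm wide; open, the fingers measure 114 mm over their backs; the gripper's body (76 mm by 85 mm) begins 54 mm behind the grasp point. The pads swing forward as they close: fully open they stand 13 mm farther back than shut.
Start: joints at [1.134, 0.521, -0.036, 1.599, 0.021, 1.021, -0.113], TCP at [0.224, -0.583, 0.248] pointing down, gripper open.
Joint ranges: [-2.91, 2.91], [-0.3, 2.13], [-1.5, 1.42], [0.17, 2.43], [-1.26, 4.41], [0.16, 1.93], [-2.52, 2.52]. Speed limits (rad/s): [1.89, 1.89, 2.39, 2.39, 3.01, 3.01, 3.01].

## Interface

Orientations are given as [roll, pitch, yaw] about the fixed x, y, z axes, in that order (R = Rz(yaw) Ry(pitch) Rx(roll)).
In Python, from workcell import bot gives the robot as it stands. The module is installed in compiled form; this text tells all that it offers.
- The arm moves only by the tool arm_command, never from a script. Its argument "targets" is a list of rows, each a list of 6 numbers: the shift along the tool's x, y, z in mm, then the turn, a rotation vector about the tool's x, y, z in degrees. In form: [[x, y, z, wx, wy, wz], ...]. A call has 1 to 8 rows; each row shifts and turns the pose as measured when the row begins, along the tool's axes as they then stand; what a row does not reach is not made up. A row lasts 1/10 s, in which the tool goes at most 50 mm and 8.59 degrees, less where a joint would pass 70% of its speed; a pose out of reach is approached as far as the arm can. A call is refused whole if a number of a shift passes 50 or a number of a turn 8.59, either way. A call with a gripper value outside its range is refused whole. "grip" is the opening in per cent of the stroke, from 0 (shut) to 100 (fully open), set as the call begins (left out, the last holds). The fingers move at their own pace and stop on an object; "grip_force" is the grip in N (left out, the last holds). Time passes only in rows, so rows that do not move let the fingers close. It gives the time, the measured TCP pose, the force and the opening at its end, in the units of the state.
- bot.observe(): the state, without advancing time (a new reading comes with each control period).
- bot.grab_frame(name): name is "side" or "top" or "wrist"; returns a dict with "color" (420x560x3 uint8, red, green, blue), "depth" (420x560 float32, m along the optical axis (not along the pixel's ray), 0 where there is no reading), "fov_y" (degrees; the focal length in pixels is half the picture's height over the tangent of half this angle, whatever the lens; pixels are square), "cx", "cy" (the principal point, pixels), "D" ([k1, k2, p1, p2, k3] as OpenCV has them; the pictures are not rectified), "R" (3x3) and "t" (3): a world point X has camera coordinates R X + t; the wrist camera has in their place "hand_eye" (4x4, takes a point from camera to tool coordinates, whose origin is the TCP and whose axes are the tool frame's). Camera axes: x right, y down, z forward; pixel columns grow to the right and rows downward; lengths in m; the calibration is good to about 2 mm. A picture is of the moment at which its call begins: read the wrist's pose just before it.
- bot.job_done(): hands the job in, once; it reports no verdict.
The state is a dict: "clock": time; "qpos": joint angles; "qd": joint speeds; "joint_efforts": joint torques, N m; "position": TCP position; "tool_rot": TCP orientation; "force": force on the tool from outside, world axes, zero at the start; "moment": the same for the moment, N m; "grip_width": finger opening in m.
Only numpy, scipy, OpenCV 4.12 (cv2) and the standard library are available. Lean on these libraries where they do the work, as an engineer would, in place of code of your own. Each camera call takes 0.05 s, during which the arm holds its last target. There are 200 camera calls.

## Working session

There is one attempt and no reset: what is moved stays moved. The work goes in short steps, Python scripts to look and compute and a tool call to move; the robot and the scene stay as the last step left them, time stands still between calls to the robot, and variables do not carry over. Pictures are saved under pics/ and viewed, about 8 in all and at most 12, crops included, and the job is handed in when it is done.

Besides the shell and the picture viewer there is one more tool, called as name(argument=value, ...), one argument or row to a line, values as JSON. arm_command: Moves the arm, as the interface text tells. Its arguments: {"type":"object","properties":{"targets":{"type":"array"},"grip":{"type":"number"},"grip_force":{"type":"number"}},"required":["targets"]}

```bash
mkdir -p pics; cat > h.py <<'E'
import numpy as np, cv2
from workcell import bot
from scipy.spatial.transform import Rotation as Ro
def grab(n):
    s=bot.observe(); f=bot.grab_frame(n)
    h,w=f['depth'].shape; fl=h/2/np.tan(np.radians(f['fov_y'])/2)
    K=np.array([[fl,0,f['cx']],[0,fl,f['cy']],[0,0,1.]]); D=np.array(f['D'],float)
    if n=='wrist':
        T=np.eye(4); T[:3,:3]=Rt(s); T[:3,3]=s['position']
        C=T@np.array(f['hand_eye'])
    else:
        C=np.eye(4); C[:3,:3]=np.array(f['R']).T; C[:3,3]=-C[:3,:3]@np.array(f['t'])
    return dict(img=f['color'],depth=f['depth'],K=K,D=D,C=C)
def Rt(s):
    r=np.array(s['tool_rot'],float)
    return Ro.from_euler('xyz',r).as_matrix() if r.size==3 else r.reshape(3,3)
def ray(g,px):
    p=cv2.undistortPoints(np.array(px,float).reshape(-1,1,2),g['K'],g['D']).reshape(-1,2)
    return np.c_[p,np.ones(len(p))]@g['C'][:3,:3].T, g['C'][:3,3]
def onz(g,px,z):
    d,o=ray(g,px); return o+d*((z-o[2])/d[:,2:])
def bydepth(g,px):
    d,o=ray(g,px); px=np.array(px,int).reshape(-1,2)
    return o+d*g['depth'][px[:,1],px[:,0]][:,None]
def proj(g,X):
    Ci=np.linalg.inv(g['C']); r,_=cv2.Rodrigues(Ci[:3,:3])
    return cv2.projectPoints(np.array(X,float).reshape(-1,1,3),r,Ci[:3,3],g['K'],g['D'])[0].reshape(-1,2)
def save(im,name,s=1): cv2.imwrite('pics/'+name,cv2.resize(im[:,:,::-1],None,fx=s,fy=s,interpolation=cv2.INTER_CUBIC))
E
python3 - <<'E'
from h import *
import pickle
s=bot.observe();print(s)
t=grab('top');sd=grab('side')
pickle.dump((t,sd),open('f0.pkl','wb'))
save(t['img'],'top0.png');save(sd['img'],'side0.png')
for g in(t,sd):print(g['C'].round(3),g['K'][0,0],g['D'])
E
```

```text
{'clock': 0.0, 'qpos': array([ 1.13377647,  0.52203007, -0.03632964,  1.59997829,  0.02118612,
        1.02109334, -0.11278963]), 'qd': array([-1.01472314e-03,  2.49376220e-04,  1.13537798e-03,  9.23237528e-05,
       -1.07666212e-03,  1.18731143e-04,  1.10265883e-04]), 'joint_efforts': array([-1.44343707e-03, -9.27123213e+01,  1.97966024e+00, -3.69939923e+01,
        1.78871560e-02,  8.29921832e-03,  9.06406444e-05]), 'position': array([ 0.22401845, -0.58314603,  0.24772632]), 'tool_rot': array([ 3.14152616e+00,  1.12267820e-03, -1.20398196e+00]), 'force': array([ 0.05725832, -0.48759728, -0.44034849]), 'moment': array([ 0.04961759, -0.05264661,  0.0389812 ]), 'grip_width': 0.085488247070076}
[[-0.02  -0.986  0.164  0.389]
 [-1.     0.018 -0.016  0.   ]
 [ 0.013 -0.164 -0.986  1.067]
 [ 0.     0.     0.     1.   ]] 392.1394160550778 [-0.03308495  0.          0.          0.          0.        ]
[[-0.712 -0.496  0.496  0.052]
 [-0.702  0.487 -0.52   0.531]
 [ 0.017 -0.719 -0.695  0.822]
 [ 0.     0.     0.     1.   ]] 427.3178598248977 [-0.10990174  0.          0.          0.          0.        ]
```

View pics/top0.png

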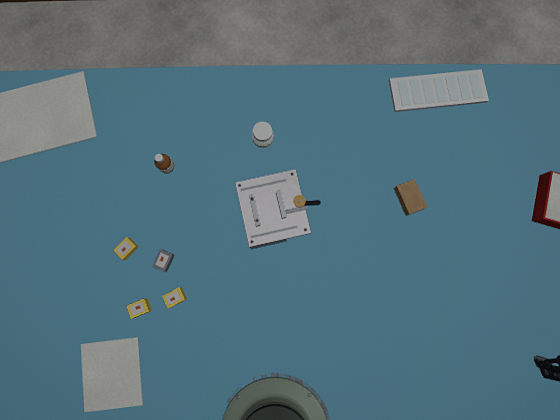

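View pics/side0.png

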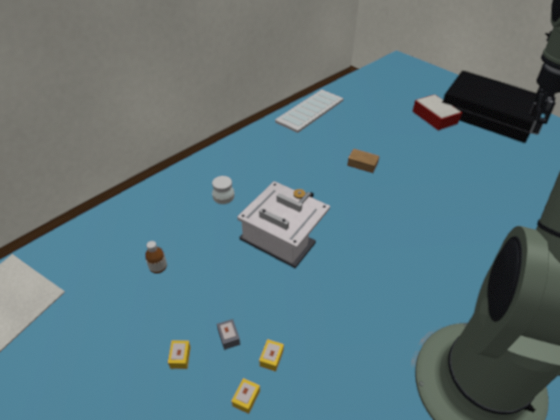

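```bash
python3 - <<'E'
from h import *
import pickle
t,sd=pickle.load(open('f0.pkl','rb'))
im=t['img']; 
a=cv2.resize(im[225:325,100:200,::-1],None,fx=4,fy=4,interpolation=2)
b=cv2.resize(im[160:260,225:325,::-1],None,fx=4,fy=4,interpolation=2)
cv2.imwrite('pics/crop0.png',np.hstack([a,b]))
P=bydepth
# point cloud of stage by depth
h,w=t['depth'].shape
def cloud(x0,x1,y0,y1):
    u,v=np.meshgrid(np.arange(x0,x1),np.arange(y0,y1)); px=np.c_[u.ravel(),v.ravel()]
    return px,P(t,px)
px,X=cloud(225,330,160,260)
m=(X[:,2]>.078)&(X[:,2]<.092); print('platez',np.median(X[m,2]))
mk=np.zeros((h,w),np.uint8); mk[px[m][:,1],px[m][:,0]]=1
mk=cv2.morphologyEx(mk,cv2.MORPH_CLOSE,np.ones((9,9)));mk=cv2.morphologyEx(mk,cv2.MORPH_OPEN,np.ones((7,7)))
c=max(cv2.findContours(mk,0,1)[0],key=cv2.contourArea).reshape(-1,2)
W=onz(t,c,.085)[:,:2].astype(np.float32)*1000
print('plate',cv2.minAreaRect(W))
px,X=cloud(145,182,242,278)
m=(X[:,2]>.018)&(X[:,2]<.04); print(np.median(X[m,2]),m.sum())
q=px[m]; W=onz(t,q,.028)[:,:2].astype(np.float32)*1000
print('block',cv2.minAreaRect(W),W.mean(0))
E
```

```text
platez 0.08606055962282855
plate ((565.5723876953125, -9.622795104980469), (170.4429473876953, 166.15882873535156), 11.732186317443848)
0.02956518461240243 266
block ((439.4927978515625, 284.925048828125), (38.202789306640625, 48.297908782958984), 64.37902069091797) [439.73325 285.32928]
```

View pics/crop0.png

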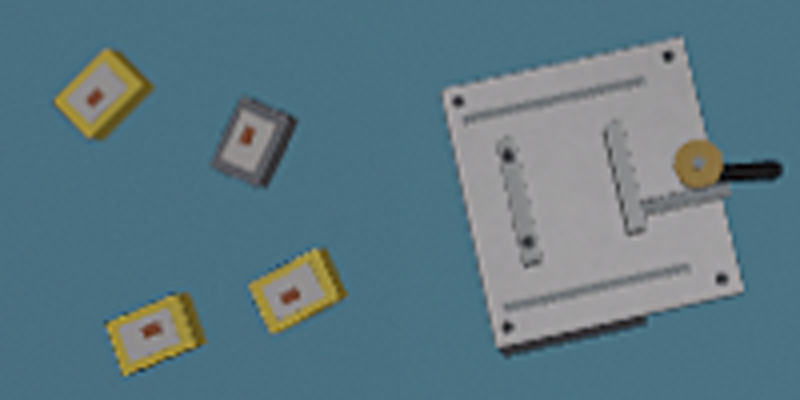

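```bash
cat >> h.py <<'E'
def plan(x,y,z,yaw,n=None,start=None):
    "rows to go to world target (mm, deg) tool down"
    s=bot.observe(); R=Rt(s); p=np.array(s['position'])*1000; 
    Rd=Ro.from_euler('xyz',[180,0,yaw],degrees=True).as_matrix()
    rv=Ro.from_matrix(R.T@Rd).as_rotvec(degrees=True)
    d=np.array([x,y,z])-p
    n=n or int(np.ceil(max(np.linalg.norm(d)/48,np.linalg.norm(rv)/8.4)))
    print('at',p.round(1),np.degrees(np.array(s['tool_rot'])).round(2),'F',np.array(s['force']).round(1),'t',round(s['clock'],2))
    rows=[]
    for i in range(n):
        Ri=R@Ro.from_rotvec(rv*i/n,degrees=True).as_matrix()
        rows.append(np.r_[Ri.T@(d/n),rv/n].round(1).tolist())
    for i in range(0,n,8): print(str(rows[i:i+8]).replace(' ','').replace('-0.0','0'))
E
python3 -c "
from h import *
plan(500,-60,330,11.7,13)"
```

```text
at [ 224.  -583.2  247.8] [ 1.800e+02  6.000e-02 -6.898e+01] F [-1.  -0.1  0.7] t 0.1
[[-30.0,-34.2,-6.3,0,0.0,-6.2],[-26.1,-37.3,-6.3,0,0.0,-6.2],[-21.9,-39.9,-6.3,0,0.0,-6.2],[-17.5,-42.0,-6.3,0,0.0,-6.2],[-12.8,-43.7,-6.3,0,0.0,-6.2],[-8.0,-44.8,-6.3,0,0.0,-6.2],[-3.1,-45.4,-6.3,0,0.0,-6.2],[1.8,-45.5,-6.3,0,0.0,-6.2]]
[[6.7,-45.0,-6.3,0,0.0,-6.2],[11.5,-44.0,-6.3,0,0.0,-6.2],[16.2,-42.5,-6.3,0,0.0,-6.2],[20.7,-40.5,-6.3,0,0.0,-6.2],[25.0,-38.0,-6.3,0,0.0,-6.2]]
```

arm_command(
  targets=[
    [-30,-34,-6,0,0,-6.2],
    [-26,-37,-6,0,0,-6.2],
    [-22,-40,-6,0,0,-6.2],
    [-17.5,-42,-6,0,0,-6.2],
    [-13,-44,-6,0,0,-6.2],
    [-8,-45,-6,0,0,-6.2],
    [-3,-45,-6,0,0,-6.2],
    [2,-45,-6,0,0,-6.2],
  ],
  grip=100,
  grip_force=20,
)

```text
clock: 0.9
position: [0.391, -0.2518, 0.2941]
tool_rot: [-3.141, 0.006, -0.315]
force: [0.4, -0.2, -0.2]
grip_width: 0.0853
```

arm_command(
  targets=[
    [7,-45,-6,0,0,-6.2],
    [11.5,-44,-6,0,0,-6.2],
    [16,-42.5,-6,0,0,-6.2],
    [21,-40,-6,0,0,-6.2],
    [25,-38,-6,0,0,-6.2],
    [0,0,0,0,0,0],
    [0,0,0,0,0,0],
  ],
)

```text
clock: 1.6
position: [0.4948, -0.033, 0.3257]
tool_rot: [-3.138, 0.004, 0.26]
force: [-0.6, 0.1, 0.8]
grip_width: 0.0854
```

```bash
python3 - <<'E'
from h import *
import pickle
g=grab('wrist');pickle.dump(g,open('w1.pkl','wb'));save(g['img'],'w1.png',1.4)
print(g['C'].round(3))
plan(440,270,200,-25.6)
E
```

```text
[[ 0.966  0.248  0.07   0.476]
 [ 0.258 -0.927 -0.272  0.037]
 [-0.003  0.281 -0.96   0.451]
 [ 0.     0.     0.     1.   ]]
at [494.8 -32.9 325.8] [-179.75    0.18   14.92] F [0.5 0.8 0.1] t 1.65
[[3.6,-43.7,18.1,0,0.0,5.8],[-0.8,-43.9,18.1,0,0.0,5.8],[-5.2,-43.6,18.1,0,0.0,5.8],[-9.6,-42.9,18.1,0,0.0,5.8],[-13.9,-41.7,18.1,0,0.0,5.8],[-18.1,-40.1,18.0,0,0.0,5.8],[-22.0,-38.0,18.0,0,0.0,5.8]]
```

View pics/w1.png

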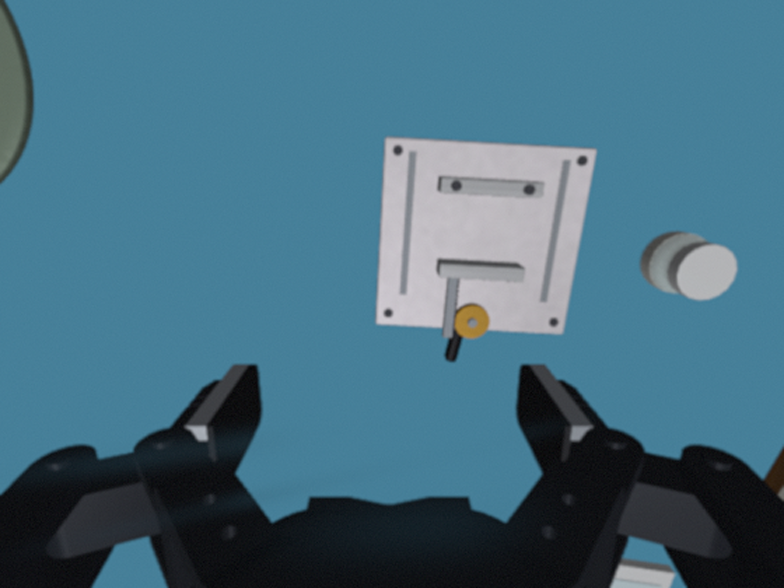

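```bash
python3 - <<'E'
from h import *
import pickle
g=pickle.load(open('w1.pkl','rb'))
c=np.array([(386,138),(596,150),(565,333),(376,324)])/1.4
W=onz(g,c,.085)[:,:2]*1000
print(W.round(1)); r=cv2.minAreaRect(W.astype(np.float32));print(r)
v=(W[1]-W[0])+(W[2]-W[3]);yaw=np.arctan2(v[1],v[0]);print('yaw',np.degrees(yaw),'c',W.mean(0))
c0=W.mean(0);ex=np.array([np.cos(yaw),np.sin(yaw)]);ey=np.array([-ex[1],ex[0]])
u,v=np.meshgrid(np.arange(268,430),np.arange(95,265));px=np.c_[u.ravel(),v.ravel()]
X=bydepth(g,px)*1000;L=np.c_[(X[:,:2]-c0)@ex,(X[:,:2]-c0)@ey]
print('plate z',np.median(X[(X[:,2]>78)&(X[:,2]<91),2]))
m=(X[:,2]>100)&(X[:,2]<115)
for lo,hi,n in((10,70,'fence'),(-45,10,'jaw')):
    k=m&(L[:,1]>lo)&(L[:,1]<hi)&(abs(L[:,0])<50)
    T=onz(g,px[k],.107)[:,:2]*1000;TL=np.c_[(T-c0)@ex,(T-c0)@ey]
    print(n,k.sum(),np.median(X[k,2]),cv2.minAreaRect(TL.astype(np.float32)),np.percentile(TL[:,1],[1,99]))
# arm
k=(X[:,2]>40)&(X[:,2]<66)&(g['img'][px[:,1],px[:,0]].max(1)<60)
T=onz(g,px[k],.057)[:,:2]*1000;TL=np.c_[(T-c0)@ex,(T-c0)@ey];print('arm',k.sum(),TL.mean(0),cv2.minAreaRect(TL.astype(np.float32)))
E
```

```text
[[ 468.2   53.9]
 [ 632.1   87.7]
 [ 666.2  -65. ]
 [ 499.9 -100.8]]
((566.4641723632812, -5.715110778808594), (170.18551635742188, 157.9180908203125), 12.12247371673584)
yaw 11.883957074097884 c [566.59864742  -6.04557886]
plate z 84.60738096840842
fence 865 106.66018823837653 ((-1.4885520935058594, 46.75556182861328), (12.982158660888672, 79.41529846191406), 89.6374740600586) [40.35191624 52.66696529]
jaw 687 106.93005092272695 ((-1.4804191589355469, -20.378360748291016), (13.324862480163574, 70.04720306396484), 89.69403076171875) [-26.95509102 -14.01024434]
arm 136 [  -8.93127314 -109.19522501] ((-8.979193687438965, -108.41204071044922), (29.68777084350586, 10.591747283935547), 81.33216094970703)
```

arm_command(
  targets=[
    [4,-44,18,0,0,5.8],
    [-1,-44,18,0,0,5.8],
    [-5,-44,18,0,0,5.8],
    [-10,-43,18,0,0,5.8],
    [-14,-42,18,0,0,5.8],
    [-18,-40,18,0,0,5.8],
    [-22,-38,18,0,0,5.8],
    [0,0,0,0,0,0],
  ],
)

```text
clock: 2.45
position: [0.4439, 0.2673, 0.1962]
tool_rot: [3.139, 0.002, -0.493]
force: [0.1, -1.0, 0.1]
grip_width: 0.0856
```

arm_command(
  targets=[
    [0,0,0,0,0,0],
  ],
)

```text
clock: 2.55
position: [0.4437, 0.2668, 0.1956]
tool_rot: [3.138, 0.003, -0.493]
force: [0.5, -0.2, 0.1]
grip_width: 0.0855
```

```bash
python3 - <<'E'
from h import *
import pickle
g=grab('wrist');pickle.dump(g,open('w2.pkl','wb'));save(g['img'],'w2.png',1)
px=proj(g,[[.4395,.285,.028]]);print(px)
plan(440,285,100,-25.6)
E
```

```text
[[265.54516586 177.70950925]]
at [443.7 267.  195.7] [ 1.7981e+02  1.7000e-01 -2.8230e+01] F [-0.2 -0.4 -0.6] t 2.6
[[-3.8,-4.8,31.9,0.1,0.1,-0.9],[-3.8,-4.8,31.9,0.1,0.1,-0.9],[-3.7,-4.9,31.9,0.1,0.1,-0.9]]
```

View pics/w2.png

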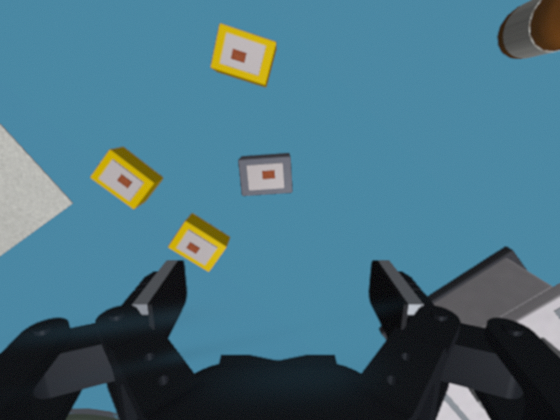

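```bash
python3 - <<'E'
from h import *
import pickle
g=pickle.load(open('w2.pkl','rb'))
u,v=np.meshgrid(np.arange(225,306),np.arange(140,208));px=np.c_[u.ravel(),v.ravel()]
X=bydepth(g,px)*1000
m=(X[:,2]>22)&(X[:,2]<36);print(np.median(X[m,2]),m.sum())
for z in(.028,):
    W=onz(g,px[m],z)[:,:2].astype(np.float32)*1000;r=cv2.minAreaRect(W);print(r)
mk=np.zeros(g['depth'].shape,np.uint8);mk[px[m][:,1],px[m][:,0]]=1
c=max(cv2.findContours(mk,0,1)[0],key=cv2.contourArea).reshape(-1,2);print(cv2.minAreaRect(c.astype(np.float32)))
E
```

```text
28.19276652735231 1935
((440.1885070800781, 286.6939392089844), (36.277809143066406, 49.61146545410156), 65.73735809326172)
((265.1739196777344, 175.59823608398438), (37.63762664794922, 52.338096618652344), 85.76361083984375)
```

```bash
python3 -c "
from h import *
plan(440,286.2,60,-24.4,4)"
```

```text
at [443.7 267.  195.7] [ 1.7981e+02  1.7000e-01 -2.8230e+01] F [-0.2 -0.4 -0.6] t 2.6
[[-3.0,-3.9,33.9,0.0,0.0,-1.0],[-2.9,-3.9,33.9,0.0,0.0,-1.0],[-2.9,-4.0,33.9,0.0,0.0,-1.0],[-2.9,-4.0,33.9,0.0,0.0,-1.0]]
```

arm_command(
  targets=[
    [-3,-4,34,0.05,0.05,-1],
    [-3,-4,34,0.05,0.05,-1],
    [-3,-4,34,0,0,-1],
    [-3,-4,34,0,0,-1],
    [0,0,0,0,0,0],
    [0,0,0,0,0,0],
  ],
)

```text
clock: 3.2
position: [0.4469, 0.2776, 0.0596]
tool_rot: [-3.14, -0.005, -0.433]
force: [0.5, 0.5, 1.2]
grip_width: 0.0855
```

```bash
python3 - <<'E'
from h import *
plan(440,286.2,18,-24.4,3)
E
```

```text
at [446.9 277.6  59.6] [-179.91   -0.28  -24.83] F [0.5 0.5 1.2] t 3.2
[[-3.4,-1.6,13.9,0,-0.1,-0.1],[-3.3,-1.6,13.9,0,-0.1,-0.1],[-3.3,-1.6,13.9,0,-0.1,-0.1]]
```

arm_command(
  targets=[
    [-10,-5,5,0,-0.3,-0.4],
    [0,0,0,0,0,0],
    [0,0,0,0,0,0],
  ],
)

```text
clock: 3.5
position: [0.4419, 0.2862, 0.0584]
tool_rot: [-3.136, -0.002, -0.43]
force: [-0.4, -0.6, -0.0]
grip_width: 0.0854
```

```bash
python3 - <<'E'
from h import *
plan(440,286.2,18,-24.4,3)
E
```

```text
at [441.9 286.2  58.4] [-1.7969e+02 -1.4000e-01 -2.4610e+01] F [-0.4 -0.6 -0. ] t 3.5
[[-0.6,0.3,13.5,-0.1,0,-0.1],[-0.6,0.3,13.5,-0.1,0,-0.1],[-0.6,0.3,13.5,-0.1,0,-0.1]]
```

arm_command(
  targets=[
    [-2,1,13.5,-0.3,0,0],
    [-1,0,13.5,0,0,0],
    [0,0,13,0,0,0],
    [0,0,0,0,0,0],
  ],
)

```text
clock: 3.9
position: [0.4395, 0.2867, 0.0166]
tool_rot: [-3.14, -0.004, -0.43]
force: [-0.1, 0.1, -0.1]
grip_width: 0.0853
```

```bash
python3 - <<'E'
from h import *
plan(440,286.2,18,-24.4,1)
E
```

```text
at [439.5 286.7  16.6] [-179.91   -0.23  -24.64] F [-0.1  0.1 -0.1] t 3.9
[[0.7,0.2,-1.4,-0.1,-0.2,-0.2]]
```

arm_command(
  targets=[
    [0.5,0,-1.5,0,-0.2,0],
    [0,0,0,0,0,0],
    [0,0,0,0,0,0],
    [0,0,0,0,0,0],
    [0,0,0,0,0,0],
    [0,0,0,0,0,0],
    [0,0,0,0,0,0],
    [0,0,0,0,0,0],
  ],
  grip=0,
  grip_force=25,
)

```text
clock: 4.7
position: [0.4401, 0.2865, 0.0186]
tool_rot: [-3.14, -0.0, -0.43]
force: [-0.4, 0.4, -0.6]
grip_width: 0.0495
```

```bash
python3 - <<'E'
from h import *
plan(440,286.2,190,-24.4,5)
E
```

```text
at [440.1 286.5  18.6] [-1.7991e+02 -1.0000e-02 -2.4640e+01] F [-0.4  0.4 -0.6] t 4.7
[[0.0,0.0,-34.3,0,0,0],[0.0,0.0,-34.3,0,0,0],[0.0,0.0,-34.3,0,0,0],[0.0,0.0,-34.3,0,0,0],[0.0,0.0,-34.3,0,0,0]]
```

arm_command(
  targets=[
    [0,0,-25,0,0,0],
    [0,0,-45,0,0,0],
    [0,0,-45,0,0,0],
    [0,0,-40,0,0,0],
    [0,0,-20,0,0,0],
    [0,0,0,0,0,0],
  ],
)

```text
clock: 5.3
position: [0.4388, 0.2861, 0.1996]
tool_rot: [3.141, 0.002, -0.429]
force: [0.8, -0.1, -2.7]
grip_width: 0.0497
```

```bash
python3 - <<'E'
from h import *
print(bot.observe()['grip_width']);plan(562,10,190,11.9,8)
E
```

```text
0.04968558319692854
at [438.8 286.1 199.6] [ 1.7996e+02  9.0000e-02 -2.4550e+01] F [ 0.8 -0.1 -2.7] t 5.3
[[28.4,25.0,1.2,0.0,0.0,-4.6],[26.3,27.2,1.2,0.0,0.0,-4.6],[24.0,29.2,1.2,0.0,0.0,-4.6],[21.6,31.0,1.2,0.0,0.0,-4.6],[19.1,32.6,1.2,0.0,0.0,-4.6],[16.5,34.0,1.2,0.0,0.0,-4.6],[13.7,35.2,1.2,0.0,0.0,-4.6],[10.9,36.2,1.2,0.0,0.0,-4.6]]
```

arm_command(
  targets=[
    [28,25,1,0,0,-4.6],
    [26,27,1,0,0,-4.6],
    [24,29,1,0,0,-4.6],
    [22,31,1,0,0,-4.6],
    [19,33,1,0,0,-4.6],
    [16,34,1,0,0,-4.6],
    [14,35,1,0,0,-4.6],
    [11,36,1,0,0,-4.6],
  ],
)

```text
clock: 6.1
position: [0.5657, 0.0074, 0.1843]
tool_rot: [-3.138, 0.006, 0.248]
force: [0.1, -0.0, -1.3]
grip_width: 0.0494
```

arm_command(
  targets=[
    [0,0,0,0,0,0],
    [0,0,0,0,0,0],
  ],
)

```text
clock: 6.3
position: [0.5661, 0.0016, 0.1811]
tool_rot: [-3.138, 0.01, 0.244]
force: [-0.4, 1.1, -0.9]
grip_width: 0.0496
```

```bash
python3 - <<'E'
from h import *
plan(562,10,170,11.9,2)
E
```

```text
at [566.1   1.6 181.1] [-179.81    0.55   13.96] F [-0.4  1.1 -0.9] t 6.3
[[-0.9,-4.5,5.6,-0.1,0.3,1.0],[-1.1,-4.5,5.5,-0.1,0.3,1.0]]
```

arm_command(
  targets=[
    [-1,-4.5,20,-0.1,0.3,1],
    [-1,-4.5,18,-0.1,0.3,1],
    [0,0,0,0,0,0],
    [0,0,0,0,0,0],
  ],
)

```text
clock: 6.7
position: [0.5602, 0.0126, 0.1405]
tool_rot: [-3.141, 0.001, 0.208]
force: [-0.5, 0.0, -1.3]
grip_width: 0.0495
```

```bash
python3 - <<'E'
from h import *
import pickle
plan(562,10,106,11.9,2)
g=grab('wrist');pickle.dump(g,open('w3.pkl','wb'));t=grab('top');sd=grab('side')
a=cv2.resize(t['img'][150:265,215:330],(460,460),interpolation=2)
save(np.hstack([cv2.resize(g['img'],(560,460))[:, :330*1],a]) if 0 else np.hstack([cv2.resize(g['img'],(340,255)),cv2.resize(a,(255,255))]),'w3.png',1.33)
E
```

```text
at [560.2  12.6 140.5] [-1.7997e+02  5.0000e-02  1.1940e+01] F [-0.5  0.  -1.3] t 6.7
[[0.6,1.5,17.3,0,0.0,0.0],[0.6,1.5,17.3,0,0.0,0.0]]
```

View pics/w3.png

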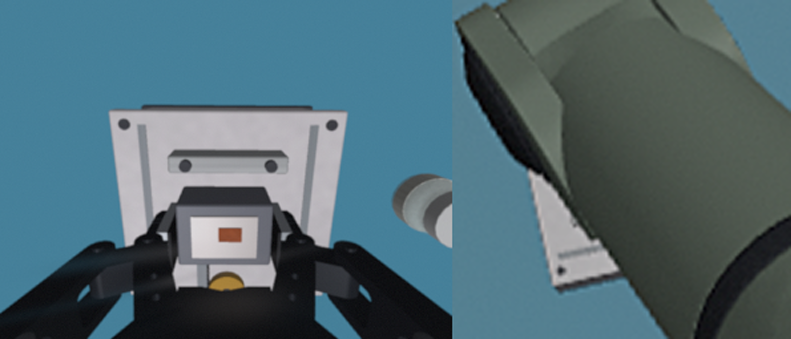

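```bash
python3 - <<'E'
from h import *
import pickle
g=pickle.load(open('w3.pkl','rb'))
c0=np.array([565.5,-6.5]);yaw=np.radians(11.9);ex=np.array([np.cos(yaw),np.sin(yaw)]);ey=np.array([-ex[1],ex[0]])
u,v=np.meshgrid(np.arange(140,430),np.arange(120,340));px=np.c_[u.ravel(),v.ravel()]
X=bydepth(g,px)*1000;L=np.c_[(X[:,:2]-c0)@ex,(X[:,:2]-c0)@ey]
def rect(k,z,n):
    T=onz(g,px[k],z)[:,:2]*1000;TL=np.c_[(T-c0)@ex,(T-c0)@ey]
    print(n,k.sum(),np.median(X[k,2]).round(1),cv2.minAreaRect(TL.astype(np.float32)),np.percentile(TL[:,1],[1,99]).round(1),np.percentile(TL[:,0],[1,99]).round(1))
rect((X[:,2]>103)&(X[:,2]<112)&(L[:,1]>32)&(abs(L[:,0])<50),.107,'fence')
z=140.5-18.6+28
rect((X[:,2]>z-4)&(X[:,2]<z+5)&(abs(L[:,0])<24.5)&(px[:,1]>230),z/1000,'block')
E
```

```text
fence 3316 106.5 ((0.4887123107910156, 47.52821350097656), (78.91049194335938, 12.142403602600098), 0.046412594616413116) [41.4 53.6] [-38.1  39. ]
block 8909 150.9 ((0.316680908203125, 22.013505935668945), (49.99444580078125, 37.480224609375), 0.1201367974281311) [ 3.3 39.9] [-24.1  23.4]
```

arm_command(
  targets=[
    [0,4,5,0,0,0],
    [0,0,14,0,0,0],
    [0,0,10,0,0,0],
    [0,0,3,0,0,0],
    [0,0,0,0,0,0],
  ],
)

```text
clock: 7.35
position: [0.5621, 0.0071, 0.1069]
tool_rot: [3.141, -0.001, 0.207]
force: [-0.7, -0.8, -0.3]
grip_width: 0.0495
```

```bash
python3 - <<'E'
from h import *
plan(561,9,104,11.9,2)
E
```

```text
at [562.1   7.1 106.9] [ 1.7998e+02 -7.0000e-02  1.1850e+01] F [-0.7 -0.8 -0.3] t 7.35
[[-0.3,-1.0,1.5,0.0,0,0],[-0.3,-1.0,1.5,0.0,0,0]]
```

arm_command(
  targets=[
    [0,0,1.5,0,0,0],
    [0,0,1,0,0,0],
    [0,0,0.5,0,0,0],
    [0,0,0,0,0,0],
  ],
)

```text
clock: 7.75
position: [0.5623, 0.0074, 0.104]
tool_rot: [3.141, -0.002, 0.207]
force: [0.3, -0.4, -0.9]
grip_width: 0.0499
```

arm_command(
  targets=[
    [0,0,0.5,0,0,0],
    [0,0,0.5,0,0,0],
    [0,0,0,0,0,0],
  ],
)

```text
clock: 8.05
position: [0.5625, 0.0074, 0.1033]
tool_rot: [3.141, -0.002, 0.207]
force: [0.1, 0.4, -0.6]
grip_width: 0.0491
```

arm_command(
  targets=[
    [0,0,0.7,0,0,0],
    [0,0,0.7,0,0,0],
    [0,0,0,0,0,0],
  ],
)

```text
clock: 8.35
position: [0.5627, 0.0074, 0.1031]
tool_rot: [3.14, -0.003, 0.207]
force: [-0.4, 1.0, -0.8]
grip_width: 0.0493
```

arm_command(
  targets=[
    [0,0,1.2,0,0,0],
    [0,0,1.2,0,0,0],
    [0,0,0,0,0,0],
  ],
)

```text
clock: 8.65
position: [0.5629, 0.0074, 0.1031]
tool_rot: [3.138, -0.004, 0.206]
force: [0.3, -0.0, -0.4]
grip_width: 0.0494
```

arm_command(
  targets=[
    [0,0,0,0,0,0],
    [0,0,0,0,0,0],
    [0,0,0,0,0,0],
    [0,0,0,0,0,0],
    [0,0,0,0,0,0],
  ],
  grip=85,
)

```text
clock: 9.15
position: [0.563, 0.0074, 0.1027]
tool_rot: [3.139, -0.004, 0.206]
force: [0.0, 0.8, 0.1]
grip_width: 0.0726
```

arm_command(
  targets=[
    [0,0,-10,0,0,0],
    [0,0,-20,0,0,0],
    [0,0,-30,0,0,0],
    [0,0,-45,0,0,0],
    [0,0,-45,0,0,0],
    [0,0,-40,0,0,0],
    [0,0,0,0,0,0],
    [0,0,0,0,0,0],
  ],
)

```text
clock: 9.95
position: [0.561, 0.0089, 0.3046]
tool_rot: [3.14, -0.004, 0.209]
force: [-0.0, 0.7, -0.6]
grip_width: 0.0725
```

```bash
cat > meas.py <<'E'
from h import *
c0=np.array([565.5,-6.5]);yaw=np.radians(11.9);ex=np.array([np.cos(yaw),np.sin(yaw)]);ey=np.array([-ex[1],ex[0]])
def meas(g):
    cx,cy=proj(g,[[.5655,-.0065,.085]])[0]
    u,v=np.meshgrid(np.arange(max(0,int(cx-170)),min(560,int(cx+170))),np.arange(max(0,int(cy-170)),min(420,int(cy+170))));px=np.c_[u.ravel(),v.ravel()]
    X=bydepth(g,px)*1000;L=np.c_[(X[:,:2]-c0)@ex,(X[:,:2]-c0)@ey]
    def rect(k,z,n):
        if k.sum()<10: return print(n,'few')
        T=onz(g,px[k],z)[:,:2]*1000;TL=np.c_[(T-c0)@ex,(T-c0)@ey]
        print(n,k.sum(),np.median(X[k,2]).round(1),cv2.minAreaRect(TL.astype(np.float32)),'y',np.percentile(TL[:,1],[1,99]).round(1),'x',np.percentile(TL[:,0],[1,99]).round(1))
    h=(X[:,2]>103)&(X[:,2]<110.2)
    rect(h&(L[:,1]>36)&(abs(L[:,0])<50),.107,'fence')
    rect(h&(L[:,1]<-6)&(L[:,1]>-45)&(abs(L[:,0])<50),.107,'jaw')
    rect((X[:,2]>111)&(X[:,2]<120)&(abs(L[:,0])<45)&(abs(L[:,1]-15)<35),.113,'block')
    k=(X[:,2]>40)&(X[:,2]<66)&(g['img'][px[:,1],px[:,0]].max(1)<60)&(L[:,1]<-78)&(L[:,1]>-135)&(abs(L[:,0])<60)
    rect(k,.057,'arm')
E
python3 - <<'E'
from meas import *
g=grab('wrist');save(g['img'],'w4.png');meas(g);plan(565,-110,240,11.9,4)
E
```

```text
fence 839 106.5 ((0.5003089904785156, 47.113590240478516), (78.93547821044922, 11.320821762084961), 0.031102366745471954) y [41.4 52.8] x [-38.7  39.6]
jaw 687 106.9 ((0.17376327514648438, -19.950176239013672), (11.56653881072998, 69.27796936035156), 89.9925308227539) y [-25.7 -14.2] x [-33.4  34.6]
block 1570 113.2 ((0.9228324890136719, 23.592899322509766), (62.064064025878906, 51.66611862182617), 0.0367727130651474) y [-2.2 45.4] x [-24.8  24.5]
arm 93 56.0 ((-7.297642230987549, -112.3355712890625), (19.2501163482666, 9.627458572387695), 81.10503387451172) y [-121.8 -102.5] x [-12.1  -2.6]
at [561.2   9.1 304.7] [179.92  -0.24  11.98] F [-0.6  0.   0.8] t 10.0
[[-5.3,29.3,16.2,0.0,-0.1,0.0],[-5.3,29.3,16.2,0.0,-0.1,0.0],[-5.3,29.3,16.2,0.0,-0.1,0.0],[-5.2,29.3,16.2,0.0,-0.1,0.0]]
```

View pics/w4.png

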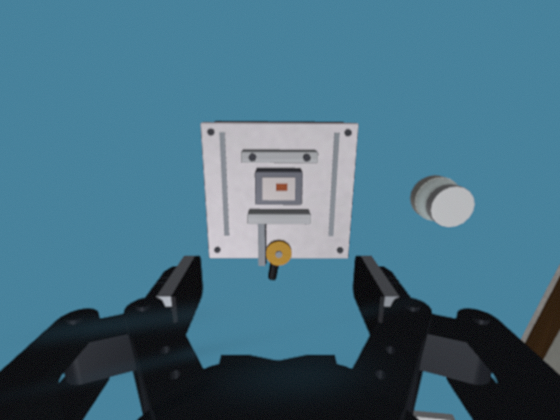

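```bash
cat >> meas.py <<'E'
A=np.array([0.2,-70.])
def pose(th,gap,r=46,psi=None):
    L=A+r*np.array([-np.sin(th),-np.cos(th)])+(17+gap)*np.array([np.cos(th),-np.sin(th)])
    w=c0+L[0]*ex+L[1]*ey
    return w[0],w[1],(-90-np.degrees(th) if psi is None else psi)+11.9
def state():
    s=bot.observe();p=np.array(s['position'])[:2]*1000-c0;L=np.array([p@ex,p@ey]);F=np.array(s['force'])
    Fl=np.array([F[:2]@ex,F[:2]@ey]);d=L-A
    # contact point ~ tool centre moved 11mm along push
    print('local',L.round(1),'F',Fl.round(1),'Fz',F[2].round(1),'t',round(s['clock'],2),'q7',s['qpos'][6].round(2))
    return L,Fl
E
python3 - <<'E'
from meas import *
state();x,y,w=pose(.2,8);print(x,y,w);plan(x,y,200,w,13)
E
```

```text
local [-1.  16.2] F [-0.6  0.2] Fz 0.8 t 10.0 q7 -0.19
605.483183606442 -120.7606738903007 -89.55915590261645
at [561.2   9.1 304.7] [179.92  -0.24  11.98] F [-0.6  0.   0.8] t 10.0
[[1.2,10.5,8.1,0,0,7.8],[2.6,10.2,8.1,0,0,7.8],[4.0,9.7,8.1,0,0,7.8],[5.3,9.1,8.1,0,0,7.8],[6.5,8.3,8.1,0,0,7.8],[7.6,7.3,8.1,0,0,7.8],[8.5,6.2,8.1,0,0,7.8],[9.3,5.0,8.1,0,0,7.8]]
[[9.9,3.7,8.1,0,0,7.8],[10.3,2.3,8.1,0,0,7.8],[10.5,0.9,8.1,0,0,7.8],[10.5,-0.5,8.1,0,0,7.8],[10.4,-1.9,8.1,0,0,7.8]]
```

arm_command(
  targets=[
    [1,10.5,8,0,0,7.8],
    [2.5,10,8,0,0,7.8],
    [4,10,8,0,0,7.8],
    [5,9,8,0,0,7.8],
    [6.5,8,8,0,0,7.8],
    [7.5,7,8,0,0,7.8],
    [8.5,6,8,0,0,7.8],
    [9,5,8,0,0,7.8],
  ],
  grip=0,
)

```text
clock: 10.8
position: [0.5845, -0.0711, 0.233]
tool_rot: [3.138, 0.004, -0.916]
force: [0.5, -0.1, 0.3]
grip_width: -0.0001
```

arm_command(
  targets=[
    [10,4,8,0,0,7.8],
    [10,2,8,0,0,7.8],
    [10.5,1,8,0,0,7.8],
    [10.5,-0.5,8,0,0,7.8],
    [10.5,-2,8,0,0,7.8],
    [0,0,0,0,0,0],
    [0,0,0,0,0,0],
  ],
)

```text
clock: 11.5
position: [0.5953, -0.1233, 0.1836]
tool_rot: [3.123, 0.001, -1.624]
force: [0.3, 0.5, 0.2]
grip_width: 0.0001
```

```bash
python3 - <<'E'
from meas import *
state();x,y,w=pose(.2,9);print(x,y,w);plan(x,y,130,w,2)
E
```

```text
local [   5.1 -120.4] F [0.4 0.4] Fz 0.2 t 11.5 q7 -1.63
606.4831540063775 -120.7529797852296 -89.55915590261645
at [ 595.3 -123.3  183.6] [ 1.7892e+02  7.0000e-02 -9.3060e+01] F [0.3 0.5 0.2] t 11.5
[[-1.5,-6.0,26.7,0.5,0.1,-1.8],[-1.4,-5.8,26.7,0.5,0.1,-1.8]]
```

arm_command(
  targets=[
    [-1.5,-6,27,0.5,0.1,-1.8],
    [-1.5,-6,27,0.5,0.1,-1.8],
    [0,0,0,0,0,0],
    [0,0,0,0,0,0],
  ],
)

```text
clock: 11.9
position: [0.6071, -0.1181, 0.1299]
tool_rot: [-3.141, -0.0, -1.544]
force: [1.0, -0.1, 0.3]
grip_width: 0.0004
```

```bash
python3 - <<'E'
from meas import *
state();x,y,w=pose(.2,9);print(x,y,w);plan(x,y,50,w,3)
E
```

```text
local [  17.7 -117.7] F [ 1.  -0.3] Fz 0.3 t 11.9 q7 -1.6
606.4831540063775 -120.7529797852296 -89.55915590261645
at [ 607.1 -118.1  129.9] [-1.7999e+02 -1.0000e-02 -8.8490e+01] F [ 1.  -0.1  0.3] t 11.9
[[0.9,0.2,26.6,0,0,0.4],[0.9,0.2,26.6,0,0,0.4],[0.9,0.2,26.6,0,0,0.4]]
```

arm_command(
  targets=[
    [1,0,27,0,0,0.4],
    [1,0,27,0,0,0.4],
    [1,0,25,0,0,0.4],
    [0,0,0,0,0,0],
  ],
)

```text
clock: 12.3
position: [0.6097, -0.1209, 0.0555]
tool_rot: [-3.135, -0.001, -1.563]
force: [-0.1, 0.6, 0.7]
grip_width: 0.0001
```

```bash
cat >> meas.py <<'E'
def arc(th1,n=8,gap=0,r=46,psimin=-130,z=50,base=0):
    "rows following the arm from the present place to th1"
    L,F=state();s=bot.observe();d=L-A
    # present theta if touching: rotate so that normal offset =17+gap
    rho=np.hypot(*d);beta=np.arctan2(-d[0],-d[1]); th0=beta+np.arcsin((17+gap)/rho)
    print('th0',round(th0,3),'r',round(np.sqrt(rho**2-(17+gap)**2),1))
    r0=np.sqrt(rho**2-(17+gap)**2)
    p=np.r_[s['position']]*1000;R=Rt(s);out=[]
    for i in range(1,n+1):
        th=th0+(th1-th0)*i/n;x,y,w=pose(th,gap,r0+(r-r0)*i/n,max(psimin,-90-np.degrees(th)))
        q=np.array([x,y,p[2]+(z-p[2])/n]);Rn=Ro.from_euler('xyz',[180,0,w],degrees=True).as_matrix()
        rv=Ro.from_matrix(R.T@Rn).as_rotvec(degrees=True)
        out.append(np.r_[R.T@(q-p),rv].round(1).tolist());p,R=q,Rn
    print(str(out).replace(' ',''))
E
python3 - <<'E'
from meas import *
x,y,w=pose(.2,3);plan(x,y,50,w,1);arc(.5)
E
```

```text
at [ 609.7 -120.9   55.5] [-1.7962e+02 -4.0000e-02 -8.9560e+01] F [-0.1  0.6  0.7] t 12.3
[[-0.2,9.2,5.4,-0.4,0,0]]
local [  19.6 -121. ] F [-0.   0.6] Fz 0.7 t 12.3 q7 -1.63
th0 -0.048 r 51.9
[[1.2,3.4,0.7,-0.4,-0.1,-10.3],[0.3,3.5,0.6,-0.0,-0.0,3.9],[0.3,3.4,0.5,0.0,-0.0,3.9],[0.3,3.4,0.5,-0.0,-0.0,3.9],[0.3,3.3,0.4,-0.0,-0.0,3.9],[0.3,3.3,0.4,0.0,-0.0,3.9],[0.3,3.2,0.3,0.0,-0.0,3.9],[0.3,3.2,0.3,0.0,-0.0,3.9]]
```

arm_command(
  targets=[
    [0,5,5,-0.4,0,0],
    [0,5,0.5,0,0,0],
    [0,3,0,0,0,1],
    [0,3,0,0,0,2],
    [0.3,3,0,0,0,3],
    [0.3,3,0,0,0,3],
  ],
)

```text
clock: 12.9
position: [0.5901, -0.1218, 0.057]
tool_rot: [-3.132, -0.0, -1.73]
force: [4.1, -0.7, -3.4]
grip_width: 0.0
```

```bash
python3 - <<'E'
from meas import *
arc(.75)
E
```

```text
local [   0.3 -117.9] F [ 3.8 -1.6] Fz -3.4 t 12.9 q7 -1.76
th0 0.36 r 44.8
[[0.9,2.2,0.9,-0.6,0.0,2.4],[0.9,2.2,0.8,-0.0,-0.0,2.8],[0.9,2.2,0.7,-0.0,-0.0,2.8],[0.9,2.2,0.6,0.0,-0.0,2.8],[0.9,2.2,0.5,0.0,-0.0,2.8],[0.9,2.2,0.4,0.0,-0.0,2.8],[0.9,2.3,0.4,0.0,-0.0,2.6],[0.9,2.3,0.3,0.0,0.0,0.0]]
```

arm_command(
  targets=[
    [0.9,3,2,-0.5,0,2.5],
    [0.9,3,2,0,0,2.8],
    [0.9,3,2,0,0,2.8],
    [0.9,3,1,0,0,2.8],
    [0.9,3,1,0,0,2.8],
    [0.9,3,1,0,0,2.8],
  ],
)

```text
clock: 13.5
position: [0.5756, -0.1229, 0.0543]
tool_rot: [-3.127, 0.005, -2.042]
force: [2.7, -0.5, 1.9]
grip_width: 0.0001
```

```bash
python3 - <<'E'
from meas import *
print(bot.observe()['position'],bot.observe()['tool_rot'])
arc(1.0)
E
```

```text
[ 0.57556188 -0.12294615  0.05434476] [-3.12721063  0.00499222 -2.04224062]
local [ -14.2 -116. ] F [ 2.5 -1. ] Fz 1.9 t 13.5 q7 -1.99
th0 0.663 r 45.1
[[0.8,1.9,0.5,-0.8,0.3,1.1],[0.8,1.9,0.5,0.0,0.0,0.0],[0.7,2.0,0.4,0.0,0.0,0.0],[0.6,2.0,0.4,0.0,0.0,0.0],[0.5,2.0,0.3,0.0,0.0,0.0],[0.4,2.1,0.3,0.0,0.0,0.0],[0.3,2.1,0.2,0.0,0.0,0.0],[0.3,2.1,0.2,0.0,0.0,0.0]]
```

arm_command(
  targets=[
    [1,3,1,-0.7,0.3,0],
    [1,3,1,0,0,0],
    [0.8,3,1,0,0,0],
    [0.6,3,0.5,0,0,0],
    [0.5,3,0.5,0,0,0],
    [0.4,3,0,0,0,0],
    [0.3,3,0,0,0,0],
  ],
)

```text
clock: 14.2
position: [0.5591, -0.1205, 0.0544]
tool_rot: [-3.126, 0.002, -2.045]
force: [7.6, -7.1, 4.6]
grip_width: -0.0003
```

```bash
python3 - <<'E'
from meas import *
print(bot.observe()['position'],bot.observe()['tool_rot'])
arc(1.2)
E
```

```text
[ 0.55910691 -0.12047317  0.05443034] [-3.12620426e+00  2.16457805e-03 -2.04533359e+00]
local [ -29.8 -110.2] F [ 5.9 -8.5] Fz 4.6 t 14.2 q7 -2.0
th0 0.986 r 47.2
[[-0.1,1.3,0.5,-0.9,0.1,0.9],[-0.1,1.3,0.5,0.0,0.0,0.0],[-0.1,1.3,0.4,0.0,0.0,0.0],[-0.2,1.3,0.4,0.0,0.0,0.0],[-0.2,1.3,0.3,0.0,0.0,0.0],[-0.2,1.3,0.3,0.0,0.0,0.0],[-0.3,1.2,0.2,0.0,0.0,0.0],[-0.3,1.2,0.2,0.0,0.0,0.0]]
```

arm_command(
  targets=[
    [0,-1,0,0,0,0],
    [0,-2,0,0,0,0],
    [0,-3,0,0,0,0],
    [0,0,0,0,0,0],
  ],
)

```text
clock: 14.6
position: [0.5625, -0.1235, 0.054]
tool_rot: [-3.13, 0.001, -2.045]
force: [-0.6, 0.6, -0.7]
grip_width: -0.0003
```

```bash
python3 - <<'E'
from meas import *
state()
g=grab('wrist');t=grab('side')
px=proj(t,[[.5655,-.0065,.085]])[0].astype(int);print(px)
a=t['img'][px[1]-60:px[1]+60,px[0]-70:px[0]+70]
save(np.hstack([cv2.resize(g['img'],(400,300)),cv2.resize(a,(350,300),interpolation=2)]),'w5.png')
meas(g)
E
```

```text
local [ -27.  -113.9] F [-0.4  0.7] Fz -0.7 t 14.6 q7 -2.0
[284 210]
fence few
jaw few
block few
arm 349 60.3 ((6.139407157897949, -76.38020324707031), (10.785435676574707, 11.786484718322754), 45.97722625732422) y [-83.7 -75.5] x [-1.  12.9]
```

View pics/w5.png

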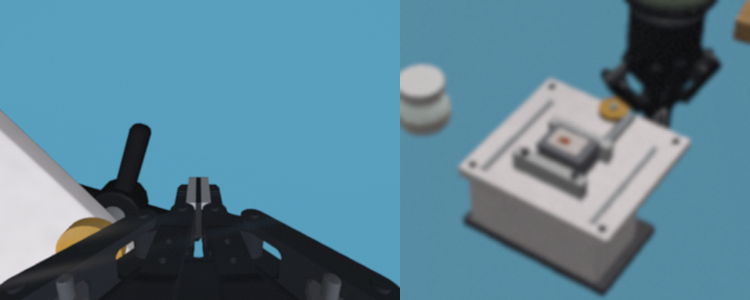

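```bash
python3 - <<'E'
from meas import *
t=grab('side')
u,v=np.meshgrid(np.arange(200,360),np.arange(140,290));px=np.c_[u.ravel(),v.ravel()]
X=bydepth(t,px)*1000;L=np.c_[(X[:,:2]-c0)@ex,(X[:,:2]-c0)@ey]
inb=(abs(L[:,0])<60)&(abs(L[:,1])<60)
print('plate',np.median(X[inb&(X[:,2]>75)&(X[:,2]<93),2]))
for n,lo,hi,y0,y1 in(('block',110,120,-20,60),('fence',103,110,36,60),('jaw',102,110,-40,12)):
    k=inb&(X[:,2]>lo)&(X[:,2]<hi)&(L[:,1]>y0)&(L[:,1]<y1)
    print(n,k.sum(),np.median(X[k,2]),'y',np.percentile(L[k,1],[2,50,98]).round(1),'x',np.percentile(L[k,0],[2,50,98]).round(1),cv2.minAreaRect(L[k].astype(np.float32)))
E
```

```text
plate 84.94551088812736
block 240 113.12485233098168 y [ 0.3 19.5 47.1] x [-24.   -0.6  25.7] ((2.809173583984375, 23.220922470092773), (51.17787551879883, 59.32118225097656), 89.7122802734375)
fence 145 106.45819305897342 y [41.4 48.7 54.5] x [-37.8  -0.9  39.7] ((1.5298309326171875, 45.79283142089844), (79.67904663085938, 19.48381233215332), 1.190250039100647)
jaw 84 106.88989390395164 y [-14.   -7.6   4.7] x [-33.2  -4.9  36.3] ((1.4473953247070312, -3.9492034912109375), (21.332616806030273, 72.31502532958984), 85.37567901611328)
```

arm_command(
  targets=[
    [5,0,0,0.5,0,3],
    [5,3,0,0,0,3],
    [5,3,0,0,0,3],
    [3,1,0,0,0,3],
    [0,0,0,0,0,0],
  ],
)

```text
clock: 15.25
position: [0.546, -0.1347, 0.0534]
tool_rot: [-3.123, 0.004, -2.261]
force: [-0.9, 0.7, 0.7]
grip_width: 0.0002
```

```bash
cat >> meas.py <<'E'
def corner():
    s=bot.observe();L,F=state();psi=s['tool_rot'][2]-yaw
    y=np.array([np.sin(psi),-np.cos(psi)]);x=np.array([np.cos(psi),np.sin(psi)])
    best=None
    for sx in(-14.5,14.5):
        c=L+11*y+sx*x;d=c-A;rho=np.hypot(*d);th=np.arctan2(-d[0],-d[1])+np.arcsin(6/rho)
        tq=(d[0]*-F[1]-d[1]*-F[0])/1000  # ccw torque on knob by tool (force on knob=-F)
        print('corner',c.round(1),'th if touching',th.round(3),'r',np.sqrt(rho**2-36).round(1),'cw torque',round(-tq,3))
    print('psi',np.degrees(psi).round(1),'z',s['position'][2].round(4))
E
python3 -c "
from meas import *
corner()"
```

```text
local [ -45.5 -121.4] F [-0.8  0.8] Fz 0.7 t 15.25 q7 -2.13
corner [ -41.  -103.8] th if touching 0.997 r 53.0 cw torque -0.061
corner [ -63.7 -121.9] th if touching 0.962 r 82.1 cw torque -0.094
psi -141.4 z 0.0534
```

arm_command(
  targets=[
    [-0.3,2,0,-0.5,0,0],
    [-0.3,2,0,0,0,0],
    [-0.3,2,0,0,0,0],
  ],
)

```text
clock: 15.55
position: [0.5422, -0.1298, 0.0533]
tool_rot: [-3.132, 0.005, -2.257]
force: [0.4, -4.4, 0.7]
grip_width: -0.0002
```

```bash
python3 -c "
from meas import *
corner()"
```

```text
local [ -48.3 -115.9] F [-0.5 -4.4] Fz 0.7 t 15.55 q7 -2.13
corner [-43.9 -98.2] th if touching 1.116 r 52.0 cw torque 0.179
corner [ -66.5 -116.4] th if touching 1.037 r 81.0 cw torque 0.269
psi -141.2 z 0.0533
```

arm_command(
  targets=[
    [-0.4,1.7,0,0,0,0],
    [-0.4,1.7,0,0,0,0],
    [-0.4,1.7,0,0,0,0],
  ],
)

```text
clock: 15.85
position: [0.5387, -0.1264, 0.0534]
tool_rot: [-3.131, 0.004, -2.257]
force: [-0.1, -4.5, 0.3]
grip_width: -0.0
```

```bash
python3 -c "
from meas import *
corner()"
```

```text
local [ -50.9 -111.8] F [-1.  -4.4] Fz 0.3 t 15.85 q7 -2.14
corner [-46.5 -94.1] th if touching 1.208 r 52.2 cw torque 0.179
corner [ -69.1 -112.3] th if touching 1.097 r 81.0 cw torque 0.258
psi -141.2 z 0.0534
```

arm_command(
  targets=[
    [-0.6,1.6,0,0,0,0],
    [-0.6,1.6,0,0,0,0],
  ],
)

```text
clock: 16.05
position: [0.5367, -0.1235, 0.0533]
tool_rot: [-3.131, 0.003, -2.257]
force: [0.9, -6.6, 0.4]
grip_width: -0.0
```

```bash
python3 -c "
from meas import *
corner()"
```

```text
local [ -52.3 -108.6] F [-0.5 -6.7] Fz 0.4 t 16.05 q7 -2.14
corner [-47.9 -90.9] th if touching 1.275 r 52.1 cw torque 0.31
corner [ -70.5 -109.1] th if touching 1.14 r 80.6 cw torque 0.451
psi -141.2 z 0.0533
```

arm_command(
  targets=[
    [-0.2,0.6,0,0,0,0],
  ],
)

```text
clock: 16.15
position: [0.5364, -0.1232, 0.0534]
tool_rot: [-3.13, 0.003, -2.257]
force: [1.0, -7.9, 0.3]
grip_width: -0.0001
```

```bash
python3 -c "
from meas import *
corner()"
```

```text
local [ -52.6 -108.2] F [-0.6 -8. ] Fz 0.3 t 16.15 q7 -2.14
corner [-48.1 -90.6] th if touching 1.283 r 52.2 cw torque 0.373
corner [ -70.7 -108.7] th if touching 1.146 r 80.6 cw torque 0.542
psi -141.2 z 0.0534
```

arm_command(
  targets=[
    [0.3,-1,0,0,0,0],
    [1,-4,0,0,0,0],
    [2,-10,0,0,0,0],
    [0,-10,0,0,0,0],
    [0,0,-30,0,0,0],
    [0,0,-45,0,0,0],
    [0,0,-45,0,0,0],
    [0,0,-45,0,0,0],
  ],
)

```text
clock: 16.95
position: [0.5529, -0.1422, 0.2184]
tool_rot: [-3.141, -0.0, -2.256]
force: [0.6, 0.0, 0.4]
grip_width: 0.0004
```

```bash
python3 - <<'E'
from meas import *
plan(555,-20,300,-40,14)
E
```

```text
at [ 552.9 -142.2  218.4] [-1.7994e+02 -1.0000e-02 -1.2927e+02] F [0.6 0.  0.4] t 16.95
[[-6.8,5.4,-5.8,0,0,-6.4],[-7.4,4.6,-5.8,0,0,-6.4],[-7.9,3.8,-5.8,0,0,-6.4],[-8.2,2.9,-5.8,0,0,-6.4],[-8.5,1.9,-5.8,0,0,-6.4],[-8.7,1.0,-5.8,0,0,-6.4],[-8.7,0.0,-5.8,0,0,-6.4],[-8.7,-1.0,-5.8,0,0,-6.4]]
[[-8.5,-1.9,-5.8,0,0,-6.4],[-8.2,-2.9,-5.8,0,0,-6.4],[-7.9,-3.8,-5.8,0,0,-6.4],[-7.4,-4.6,-5.8,0,0,-6.4],[-6.9,-5.4,-5.8,0,0,-6.4],[-6.2,-6.1,-5.8,0,0,-6.4]]
```

arm_command(
  targets=[
    [-7,5,-6,0,0,-6.4],
    [-7,5,-6,0,0,-6.4],
    [-8,4,-6,0,0,-6.4],
    [-8,3,-6,0,0,-6.4],
    [-8.5,2,-6,0,0,-6.4],
    [-8.5,1,-6,0,0,-6.4],
    [-8.5,0,-6,0,0,-6.4],
    [-8.5,-1,-6,0,0,-6.4],
  ],
)

```text
clock: 17.75
position: [0.5588, -0.0762, 0.2771]
tool_rot: [-3.13, -0.006, -1.335]
force: [-0.5, 0.3, -0.6]
grip_width: 0.0004
```

arm_command(
  targets=[
    [-8.5,-2,-6,0,0,-6.4],
    [-8,-3,-6,0,0,-6.4],
    [-8,-4,-6,0,0,-6.4],
    [-7.5,-5,-6,0,0,-6.4],
    [-7,-5,-6,0,0,-6.4],
    [-6,-6,-6,0,0,-6.4],
    [0,0,0,0,0,0],
    [0,0,0,0,0,0],
  ],
)

```text
clock: 18.55
position: [0.5615, -0.0247, 0.3169]
tool_rot: [-3.133, -0.013, -0.64]
force: [0.4, -1.3, 0.0]
grip_width: -0.0
```

```bash
python3 - <<'E'
from meas import *
g=grab('wrist');meas(g);plan(565,-10,300,0,1)
t=grab('top')
px=proj(g,[[.5655,-.0065,.1]])[0].astype(int);print(px)
x0=max(0,px[0]-110);y0=max(0,px[1]-110)
save(g['img'][y0:y0+220,x0:x0+220],'w6.png',2.6)
E
```

```text
fence 806 106.5 ((0.6117706298828125, 44.788116455078125), (14.888628005981445, 79.23949432373047), 89.84275817871094) y [40.4 52.1] x [-38.1  39.5]
jaw 256 106.9 ((0.17605209350585938, -8.144916534423828), (4.5827317237854, 69.06787872314453), 89.75841522216797) y [-10.4  -6. ] x [-33.7  34.2]
block 1594 113.3 ((-0.048236846923828125, 25.16996192932129), (47.930118560791016, 62.292633056640625), 88.49666595458984) y [ 2.  45.3] x [-24.7  25.8]
arm 181 56.2 ((-9.052740097045898, -93.9100341796875), (26.718156814575195, 78.71337890625), 66.1496353149414) y [-120.1  -89.7] x [-48.5  23.8]
at [561.5 -24.7 316.9] [-179.53   -0.75  -36.63] F [-0.1 -0.7  0.4] t 18.6
[[-6.1,-13.7,16.9,-0.2,-0.9,-36.6]]
[268 168]
```

View pics/w6.png

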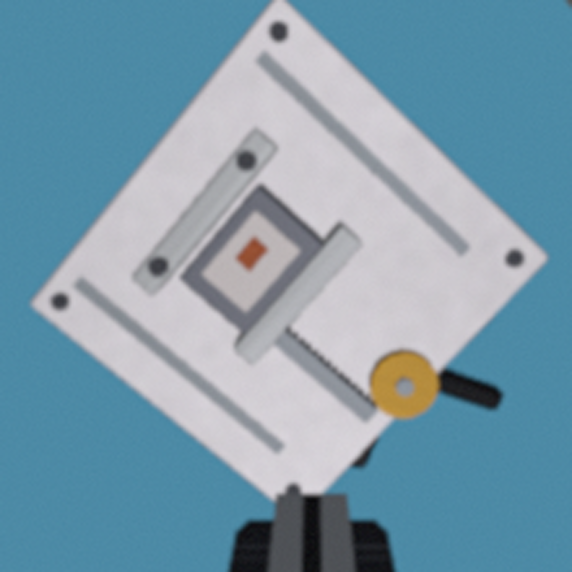

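```bash
python3 - <<'E'
from meas import *
g=grab('wrist')
u,v=np.meshgrid(np.arange(150,390),np.arange(60,290));px=np.c_[u.ravel(),v.ravel()]
X=bydepth(g,px)*1000
def loc(z):
    T=onz(g,px,z)[:,:2]*1000;return np.c_[(T-c0)@ex,(T-c0)@ey]
L113=loc(.113);L107=loc(.107);Lp=loc(.085)
C=g['C'][:3,3]*1000;print('cam local',((C[:2]-c0)@ex).round(),((C[:2]-c0)@ey).round(),C[2].round())
for x in(-20,-12,0,12,20):
    b=(X[:,2]>110.5)&(X[:,2]<118)&(abs(L113[:,0]-x)<4)&(L113[:,1]<40)
    f=(X[:,2]>103)&(X[:,2]<110)&(abs(L107[:,0]-x)<4)&(L107[:,1]>36)
    j=(X[:,2]>103)&(X[:,2]<110)&(abs(L107[:,0]-x)<4)&(L107[:,1]<10)
    p=(X[:,2]>80)&(X[:,2]<100)&(abs(L107[:,0]-x)<4)&(L107[:,1]>20)&(L107[:,1]<45)
    q=lambda k,L:np.percentile(L[k,1],[1,99]).round(1) if k.sum()>3 else None
    print(x,'jaw',q(j,L107),'block',q(b,L113),'fence',q(f,L107),'low px between',p.sum())
E
```

```text
cam local 44.0 32.0 442.0
-20 jaw [-9.9  1. ] block [ 2.1 36.7] fence [40.6 52.2] low px between 19
-12 jaw [-10.3   0.8] block [ 2.1 37. ] fence [40.6 52.1] low px between 22
0 jaw [-10.3   0.8] block [ 2.1 36.8] fence [40.5 52.1] low px between 19
12 jaw [-10.2   1. ] block [ 2.1 36.8] fence [40.4 52. ] low px between 20
20 jaw [-10.4   0.8] block [ 2.1 36.7] fence [40. 52.] low px between 21
```

```bash
python3 - <<'E'
from meas import *
w=c0+49*ex-109*ey;print(w);plan(w[0],w[1],150,11.9,7)
E
```

```text
[ 635.92319648 -103.05347429]
at [561.2 -24.6 316.7] [-179.55   -0.73  -36.58] F [-0.6 -0.9  0.2] t 18.7
[[14.9,2.8,24.0,0,-0.1,-6.9],[14.5,4.6,24.0,0,-0.1,-6.9],[13.9,6.3,23.9,0,-0.1,-6.9],[13.1,8.0,23.9,0,-0.1,-6.9],[12.1,9.5,23.9,0,-0.1,-6.9],[10.9,10.9,23.9,0,-0.1,-6.9],[9.6,12.1,23.8,0,-0.1,-6.9]]
```

arm_command(
  targets=[
    [15,3,24,0,-0.1,-6.9],
    [14.5,4.5,24,0,-0.1,-6.9],
    [14,6,24,0,-0.1,-6.9],
    [13,8,24,0,-0.1,-6.9],
    [12,9.5,24,0,-0.1,-6.9],
    [11,11,24,0,-0.1,-6.9],
    [9.5,12,24,0,-0.1,-6.9],
    [0,0,0,0,0,0],
  ],
)

```text
clock: 19.5
position: [0.6389, -0.1084, 0.1418]
tool_rot: [3.141, -0.003, 0.224]
force: [-0.4, 0.0, -0.5]
grip_width: -0.0005
```

```bash
python3 - <<'E'
from meas import *
state()
w=c0+49*ex-109*ey;plan(w[0],w[1],110,11.9,2)
E
```

```text
local [  50.9 -114.8] F [-0.4  0.1] Fz -0.5 t 19.5 q7 -0.02
at [ 638.9 -108.4  141.8] [ 1.7997e+02 -1.6000e-01  1.2810e+01] F [-0.4  0.  -0.5] t 19.5
[[-0.9,-2.9,15.9,0.0,-0.1,0.5],[-0.9,-2.9,15.9,0.0,-0.1,0.5]]
```

arm_command(
  targets=[
    [0,-2,25,0,0,0.5],
    [0,-2,30,0,0,0.4],
    [0,0,27,0,0,0],
    [0,0,0,0,0,0],
  ],
)

```text
clock: 19.9
position: [0.6384, -0.1048, 0.0588]
tool_rot: [3.141, -0.004, 0.193]
force: [-1.9, 0.3, -0.0]
grip_width: 0.0001
```

```bash
cat >> meas.py <<'E'
def side():
    s=bot.observe();L,F=state();psi=s['tool_rot'][2]-yaw
    c=L-14.5*np.array([np.cos(psi),np.sin(psi)])+11*np.array([np.sin(psi),-np.cos(psi)])
    d=c-A;rho=np.hypot(*d);th=np.arctan2(-d[0],-d[1])+np.arcsin(6/rho)
    print('contact',c.round(1),'th',(th+np.pi/2).round(3),'r',np.sqrt(rho**2-36).round(1),'cw torque',round(d[0]*-F[1]*-1+d[1]*-F[0],1),'Nmm psi',np.degrees(psi).round(1),'z',s['position'][2].round(4))
E
python3 -c "
from meas import *
side()"
```

```text
local [  51.  -111.2] F [-1.8  0.7] Fz -0.0 t 19.9 q7 -0.1
contact [  36.3 -122. ] th 1.058 r 63.1 cw torque -71.5 Nmm psi -0.9 z 0.0588
```

arm_command(
  targets=[
    [-2,-4,0,0,0,-0.4],
    [-3,0,0,0,0,-0.4],
    [-3,0,0,0,0,0],
  ],
)

```text
clock: 20.2
position: [0.6306, -0.1017, 0.0627]
tool_rot: [3.14, -0.007, 0.205]
force: [-0.0, 1.0, 1.2]
grip_width: -0.0001
```

```bash
python3 -c "
from meas import *
side()"
```

```text
local [  44.1 -106.6] F [0.2 1. ] Fz 1.2 t 20.2 q7 -0.1
contact [  29.6 -117.6] th 1.125 r 55.6 cw torque 37.2 Nmm psi -0.2 z 0.0627
```

arm_command(
  targets=[
    [-2,0,4,0,0.3,0],
    [-2,0,0,0,0,0],
    [-1.5,0,0,0,0,0],
  ],
)

```text
clock: 20.5
position: [0.6255, -0.1035, 0.0608]
tool_rot: [3.138, -0.015, 0.204]
force: [-0.3, 0.0, 0.4]
grip_width: 0.0
```

```bash
python3 -c "
from meas import *
side()"
```

```text
local [  38.7 -107.3] F [-0.3  0.1] Fz 0.4 t 20.5 q7 -0.11
contact [  24.1 -118.2] th 1.222 r 53.5 cw torque -11.1 Nmm psi -0.2 z 0.0608
```

arm_command(
  targets=[
    [-1.5,0,2,0,-0.8,0],
    [-1.5,0,0,0,0,0],
    [-1,0,0,0,0,0],
  ],
)

```text
clock: 20.8
position: [0.623, -0.1043, 0.0596]
tool_rot: [3.138, -0.004, 0.203]
force: [5.1, -0.5, 0.2]
grip_width: 0.0
```

```bash
python3 -c "
from meas import *
side()"
```

```text
local [  36.1 -107.6] F [ 4.8 -1.5] Fz 0.2 t 20.8 q7 -0.11
contact [  21.6 -118.5] th 1.269 r 52.7 cw torque 202.9 Nmm psi -0.2 z 0.0596
```

arm_command(
  targets=[
    [-2,0,0,0,0,0],
    [-2,0,0,0,0,0],
    [-2,0,0,0,0,0],
  ],
)

```text
clock: 21.1
position: [0.6178, -0.1059, 0.0596]
tool_rot: [3.137, -0.006, 0.203]
force: [5.4, -1.1, -0.6]
grip_width: 0.0003
```

```bash
python3 -c "
from meas import *
side()"
```

```text
local [  30.7 -108. ] F [ 5.  -2.2] Fz -0.6 t 21.1 q7 -0.11
contact [  16.1 -118.9] th 1.373 r 51.1 cw torque 211.3 Nmm psi -0.2 z 0.0596
```

arm_command(
  targets=[
    [-1.5,0,0,0,0,0],
    [-1,0,0,0,0,0],
  ],
)

```text
clock: 21.3
position: [0.6153, -0.1067, 0.0597]
tool_rot: [3.137, -0.006, 0.203]
force: [6.5, -1.8, -0.7]
grip_width: -0.0005
```

```bash
python3 -c "
from meas import *
side()"
```

```text
local [  28.  -108.4] F [ 6.  -3.1] Fz -0.7 t 21.3 q7 -0.11
contact [  13.5 -119.3] th 1.425 r 50.7 cw torque 255.7 Nmm psi -0.3 z 0.0597
```

arm_command(
  targets=[
    [-0.6,0,0,0,0,0],
  ],
)

```text
clock: 21.4
position: [0.6151, -0.1069, 0.0599]
tool_rot: [3.137, -0.007, 0.203]
force: [7.8, -0.2, -1.6]
grip_width: -0.0
```

```bash
python3 -c "
from meas import *
side()"
```

```text
local [  27.8 -108.5] F [ 7.6 -1.8] Fz -1.6 t 21.4 q7 -0.11
contact [  13.3 -119.4] th 1.43 r 50.7 cw torque 351.7 Nmm psi -0.3 z 0.0599
```

arm_command(
  targets=[
    [-0.5,0,0,0,0,0],
  ],
)

```text
clock: 21.5
position: [0.6151, -0.1069, 0.0599]
tool_rot: [3.137, -0.009, 0.203]
force: [7.9, -0.6, -4.1]
grip_width: -0.0002
```

```bash
python3 -c "
from meas import *
side()"
```

```text
local [  27.8 -108.5] F [ 7.6 -2.2] Fz -4.1 t 21.5 q7 -0.11
contact [  13.2 -119.4] th 1.431 r 50.8 cw torque 347.1 Nmm psi -0.3 z 0.0599
```

arm_command(
  targets=[
    [1,0,0,0,0,0],
    [4,0,0,0,-0.5,0],
    [10,2,0,0,0,0],
    [6,0,0,0,0,0],
    [0,0,-40,0,0,0],
    [0,0,-45,0,0,0],
    [0,0,-45,0,0,0],
    [0,0,-40,0,0,0],
  ],
)

```text
clock: 22.3
position: [0.6352, -0.1021, 0.2282]
tool_rot: [-3.14, 0.016, 0.205]
force: [0.7, 0.4, -0.7]
grip_width: 0.0003
```

```bash
python3 - <<'E'
from meas import *
plan(561,-5,305,11.9,5)
E
```

```text
at [ 635.2 -102.1  228.2] [-179.9     0.93   11.74] F [ 0.7  0.4 -0.7] t 22.3
[[-10.8,-22.1,-15.2,0,0.2,0],[-10.8,-22.1,-15.2,0,0.2,0],[-10.7,-22.1,-15.2,0,0.2,0],[-10.6,-22.1,-15.3,0,0.2,0],[-10.6,-22.1,-15.3,0,0.2,0]]
```

arm_command(
  targets=[
    [-11,-22,-15,0,0.2,0],
    [-11,-22,-15,0,0.2,0],
    [-11,-22,-15,0,0.2,0],
    [-11,-22,-15,0,0.2,0],
    [-11,-22,-15,0,0.2,0],
    [0,0,0,0,0,0],
    [0,0,0,0,0,0],
    [0,0,0,0,0,0],
  ],
)

```text
clock: 23.1
position: [0.5606, -0.0007, 0.3131]
tool_rot: [-3.141, -0.009, 0.205]
force: [-0.7, -0.5, -0.4]
grip_width: -0.0002
```

```bash
python3 - <<'E'
from meas import *
g=grab('wrist')
px0=proj(g,[[.5655,-.0065,.1]])[0].astype(int)
save(g['img'][max(0,px0[1]-110):px0[1]+110,max(0,px0[0]-130):px0[0]+130],'w7.png',2.6)
u,v=np.meshgrid(np.arange(max(0,px0[0]-120),px0[0]+120),np.arange(max(0,px0[1]-120),min(420,px0[1]+120)));px=np.c_[u.ravel(),v.ravel()]
X=bydepth(g,px)*1000
def loc(z):
    T=onz(g,px,z)[:,:2]*1000;return np.c_[(T-c0)@ex,(T-c0)@ey]
L113=loc(.113);L107=loc(.107)
q=lambda k,L:np.percentile(L[k,1],[1,99]).round(1) if k.sum()>3 else None
for x in(-20,-12,0,12,20):
    b=(X[:,2]>110.5)&(X[:,2]<118)&(abs(L113[:,0]-x)<4)&(L113[:,1]<41.5)
    f=(X[:,2]>103)&(X[:,2]<110)&(abs(L107[:,0]-x)<4)&(L107[:,1]>36)
    j=(X[:,2]>103)&(X[:,2]<110)&(abs(L107[:,0]-x)<4)&(L107[:,1]<12)
    p=(X[:,2]>80)&(X[:,2]<100)&(abs(L107[:,0]-x)<4)&(L107[:,1]>20)&(L107[:,1]<45)
    print(x,'jaw',q(j,L107),'block',q(b,L113),'fence',q(f,L107),'low',p.sum())
b=(X[:,2]>111)&(X[:,2]<118)&(abs(L113[:,0])<45)&(L113[:,1]<38)&(L113[:,1]>8);print('block x',np.percentile(L113[b,0],[1,99]))
E
```

```text
-20 jaw [-6.  3.] block [ 5.5 40.6] fence [40.9 52.3] low 0
-12 jaw [-6.  3.] block [ 5.5 40.6] fence [40.9 52.3] low 0
0 jaw [-6.1  2.9] block [ 5.4 40.5] fence [40.8 52.3] low 0
12 jaw [-6.2  2.9] block [ 5.4 40.5] fence [40.8 52.2] low 0
20 jaw [-6.2  2.9] block [ 5.3 40.4] fence [40.8 52.2] low 0
block x [-24.23357803  23.85038874]
```

View pics/w7.png

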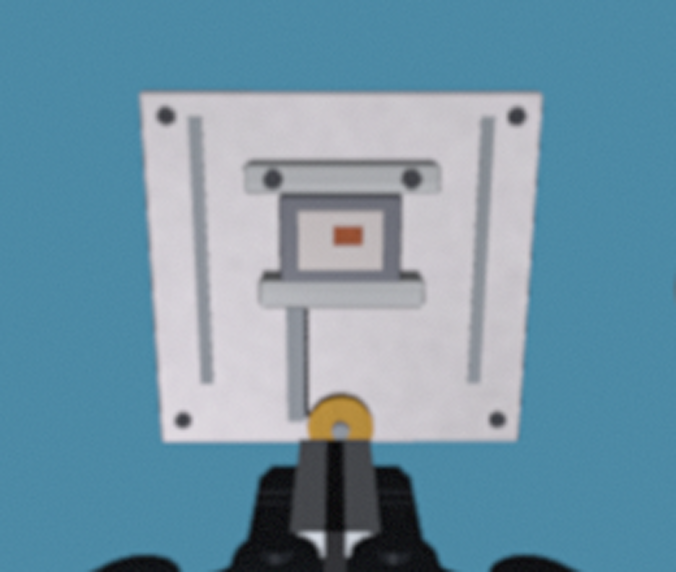

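```bash
python3 -c "
from workcell import bot
print(bot.job_done())"
```

```text
the job is handed in; nothing more can be done
None
```

The grey block is standing upright on the stage, clamped between jaw and fence. I handed the job in at about 23 s, with the gripper well clear.

**What I did:** I gripped the block by its 50 mm ends, set it down between jaw and fence, and let go. I then turned the knob clockwise with the closed fingers, first on one arm and then on the next.

**Last checks:**
- **Seating:** The last wrist view shows the block flush with the fence, with no gap seen along its length. The jaw is against its other side, and the block is square and centred along the jaw to within about 1 mm.
- **Grip:** The knob torque rose from about 0.2 N m of drag to about 0.35 N m and would turn no further. That is roughly 9–12 N of grip, and I stopped there. I did not measure the grip after letting go.

**What disagreed:**
- **Two false bites:** Pushing the first arm, the force rose to about 10 N at a knob angle near 1.0 rad and about 8 N near 1.28 rad. A check after the second showed the block still about 3 mm short of the fence. The cause was most likely the gripper's linkage touching the plate edge, so I changed arm and tool angle.
- **Block top:** The block-edge readings in the last view were 1–2 mm off the nominal block width, which is within the stated calibration error.
- **Bystanders:** I never touched them on purpose, but I did not measure them again at the end.

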